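# Rack the brushes by length

## Robot

A 6-joint arm with a two-finger parallel gripper is mounted at the origin on a cart in front of the work surface, level with it; the furniture and walls round the work are solid. World frame = base frame: x ahead of the robot, y to its left, z up, the work surface at z = 0. Lengths are in m, angles in degrees, forces in N, time in s.
With the tool pointing down it reaches from about 0.35 to 0.875 m from the base axis. Payload 4.2 kg.
Tool frame: the origin (TCP) lies on the centre line of the jaws, within the pads' length; the fingertips stand 19 mm ahead of it and the grasp point (between the pads) is the TCP; x points along the fingers, y is the direction in which the jaws open and shut, and the axes are right-handed (so a half turn about x gives the same grasp; the last joint's range is limited). The gripper opens to 87 mm and grips with 3 to 60 N. Pads are 19 mm wide; open, the fingers measure 117 mm over their backs; the gripper's body (75 mm by 190 mm) begins 51 mm behind the grasp point.
Start: joints at [-54.74, 22.042, 0.453, 0, -68.411, -14.817], TCP at [0.218, -0.586, 0.242] pointing down, gripper open.
Joint ranges: [-179.83, 179.83], [-69.29, 118.12], [-61.27, 80.66], [-181.25, 117.63], [-171.15, -9.14], [-177.46, 177.46]. Speed limits (degrees/s): [159.86, 159.86, 180, 180, 180, 180].

## Interface

Orientations are given as a 3x3 rotation matrix whose columns are the frame's x, y, z axes.
In Python, from station import * gives the robot as it stands.
- The arm moves only by the shell command python3 -m creep 'ROWS'. ROWS is JSON, a list of rows, each a list of 5 numbers: the opening, from 0 (shut) to 1 (fully open), then the shift along the world's x, y, z in mm, then the turn about the world's z in rad. In form: [[jaw, x, y, z, turn], ...]. A call has exactly 8 rows; each row is the pose to reach, as a shift and turn from the pose measured when the call began; what a row does not reach only later rows make up. A row lasts 1/10 s, in which the tool goes at most 50 mm and 8.59 degrees, less where a joint would pass 70% of its speed; a pose out of reach is approached as far as the arm can. A call with a gripper value outside its range is refused whole. The fingers move at their own pace and stop on an object; the grip force is fixed at half the most. Time passes only in rows, so rows that repeat a pose let the fingers close, or fill a call up. It gives the time, the measured TCP pose, the force and the opening at its end, in the units of the state.
- sense(): the state, without advancing time (a new reading comes with each control period).
- capture(name): name is "side" or "top" or "wrist"; returns a dict with "image" (400x640x3 uint8, blue, green, red), "z_map" (400x640 float32, m along the optical axis (not along the pixel's ray), 0 where there is no reading), "mtx" (3x3 intrinsics, pixels), "eye" and "attitude" of the camera in the world. Camera axes: x right, y up, looking along -z (the intrinsics and any distortion apply to the point x, -y, -z); pixel columns grow to the right and rows downward; lengths in m; the calibration is good to about 2 mm. A picture is of the moment at which its call begins.
- finish_job(): hands the job in, once; it reports no verdict.
Trained networks look in a picture, given as the dict that the camera call returned (one of the last four; its "shot" number tells which), for a name from the list of things; names that differ only in an ending like _2 or _b are one class to them, and where a whole thing is asked for, a point or a joint stands for the part that bears it (a point fixed in the world has none). Each returns a list of dicts, best first, with "confidence" (0 to 1); they miss things now and then, are a little off and sometimes report something else, mostly with a low value. They report only what shows in the picture. A call takes as long as a camera call.
- look_for(picture, thing): "box" ([left, top, right, bottom] in pixels, round what is visible of it).
- mark_of(picture, thing): "centre" ([column, row] in pixels: a listed point, or the origin of a listed thing).
The state is a dict: "time_s": time; "joints": joint angles; "joint_velocities": joint speeds; "effort": joint torques, N m; "tcp_pos": TCP position; "ee_rot": TCP orientation; "wrist_force": force on the tool from outside, world axes, zero at the start; "moment": the same for the moment, N m; "gripper_width": opening from 0.0 (shut) to 1.0 (fully open).
Only numpy, scipy, OpenCV 4.12 (cv2) and the standard library are available. Lean on these libraries where they do the work, as an engineer would, in place of code of your own. Each camera call takes 0.05 s, during which the arm holds its last target.

## Task

Lay the four brushes from the green mat in the saddles of the wooden brush rack in order of length, one to a saddle: the longest in the saddle next to the red button, then each next shorter one, so that the shortest is in the saddle at the black button's end. Each brush should rest down in both notches of its saddle with the middle of its length midway between the two uprights; leave the jar of brush water just beyond them where it stands.

Things in the scene. Friction and masses are not known exactly. Their poses are not given: they have to be found in the camera images.
- brush_natural_mid (a point): Loose artist brush with pale natural-wood handle, 300 mm long over all (handle tip to bristle tip), 10 mm thick, 15 g; it lies flat on the green cutting mat (3 mm thick) at the start. The point is the middle of its length and thickness, close to its balance point: grip it there across its 10 mm. Its y axis runs along the brush, bristles at -y; z is up.
- brush_brown_mid (a point): Loose artist brush with brown handle, 250 mm long over all (handle tip to bristle tip), 10 mm thick, 15 g; it lies flat on the green cutting mat (3 mm thick) at the start. The point is the middle of its length and thickness, close to its balance point: grip it there across its 10 mm. Its y axis runs along the brush, bristles at -y; z is up.
- brush_blue_mid (a point): Loose artist brush with blue handle, 220 mm long over all (handle tip to bristle tip), 10 mm thick, 15 g; it lies flat on the green cutting mat (3 mm thick) at the start. The point is the middle of its length and thickness, close to its balance point: grip it there across its 10 mm. Its y axis runs along the brush, bristles at -y; z is up.
- brush_red_mid (a point): Loose artist brush with red handle, 180 mm long over all (handle tip to bristle tip), 10 mm thick, 15 g; it lies flat on the green cutting mat (3 mm thick) at the start. The point is the middle of its length and thickness, close to its balance point: grip it there across its 10 mm. Its y axis runs along the brush, bristles at -y; z is up.
- saddle_0_seat (a point): Saddle 0 of the brush rack: two notched wooden uprights. Row of four alike saddles in the order 0, 1, 2, 3, 66 mm apart, fixed on a wooden board 150 x 300 x 8 mm. The point is where the middle of a seated 10 mm brush lies: 5 mm above the notch floor (31 mm above the bench), midway between the uprights. x runs along the brush to be laid, y along the row (towards saddle 0's end), z up.
- saddle_1_seat (a point): Saddle 1 of the brush rack: two notched wooden uprights. Uprights 12 mm thick, centred 40 mm either side of the point along x: 68 mm clear between them for the fingers. The point is where the middle of a seated 10 mm brush lies: 5 mm above the notch floor (31 mm above the bench), midway between the uprights. x runs along the brush to be laid, y along the row (towards saddle 0's end), z up.
- saddle_2_seat (a point): Saddle 2 of the brush rack: two notched wooden uprights. Notch floor 15 mm wide, 26 mm above the bench; lips flare to about 30 mm wide, 46 mm above the bench. The point is where the middle of a seated 10 mm brush lies: 5 mm above the notch floor (31 mm above the bench), midway between the uprights. x runs along the brush to be laid, y along the row (towards saddle 0's end), z up.
- saddle_3_seat (a point): Saddle 3 of the brush rack: two notched wooden uprights. Saddles 0 to 3 are alike. The board's top is 8 mm above the bench. The point is where the middle of a seated 10 mm brush lies: 5 mm above the notch floor (31 mm above the bench), midway between the uprights. x runs along the brush to be laid, y along the row (towards saddle 0's end), z up.
- red_button: Red round button, 22 mm across and 5.5 mm high, fixed on the rack's board at one end of the row, about 36 mm beyond the last saddle, next to saddle 0 or to saddle 3; a black button of the same shape is at the other end. Origin under its centre, on the board; z up.
- water_jar_mid (a point): Glass jar of brush water, 74 mm across and 102 mm high, standing loose on the bench just beyond the mat and rack, near the middle (another like it stands far off at the left); a bystander. The point is its centre, half-way up; z up.

How it is judged:
By the outcome, as a careful person would: the job done as asked, in the order asked, and still so for the second after the job is handed in, with the robot touching nothing.
It also fails if it takes over 98 s, if anything falls off the work surface, if the arm or the gripper's body presses on something with over 40 N, if the wrist force passes 120 N, or if a joint passes its speed limit or range.

## Working session

There is one attempt and no reset: what is moved stays moved. The work goes in short steps, Python scripts to look and compute and a shell command to move; the robot and the scene stay as the last step left them, time stands still between calls to the robot, and variables do not carry over. Pictures are saved under pics/ and viewed, and the job is handed in when it is done.

```bash
ls; mkdir -p pics; cat > h.py <<'E'
from station import *
import numpy as np, cv2
def proj(pic,P):
    R=np.array(pic["attitude"]);c=(np.array(P)-np.array(pic["eye"]))@R
    K=np.array(pic["mtx"]);return K[0,0]*c[0]/-c[2]+K[0,2],K[1,1]*-c[1]/-c[2]+K[1,2]
def ray(pic,uv):
    K=np.array(pic["mtx"]);d=np.array([(uv[0]-K[0,2])/K[0,0],-(uv[1]-K[1,2])/K[1,1],-1.])
    return np.array(pic["attitude"])@d
def at_z(pic,uv,z):
    d=ray(pic,uv);e=np.array(pic["eye"]);return e+d*(z-e[2])/d[2]
def depth_pt(pic,uv):
    m=pic["z_map"];u,v=int(round(uv[0])),int(round(uv[1]));w=m[max(0,v-1):v+2,max(0,u-1):u+2];w=w[w>0]
    return np.array(pic["eye"])+ray(pic,uv)*np.median(w) if len(w) else None
B=["brush_natural_mid","brush_brown_mid","brush_blue_mid","brush_red_mid"]
S=["saddle_%d_seat"%i for i in range(4)]
E
python3 - <<'E'
from h import *
s=sense();print(s)
for n in ["side","top"]:
    p=capture(n);cv2.imwrite(f"pics/{n}0.png",p["image"]);print(n,p["eye"],p["attitude"],p["mtx"],p.keys())
    for t in B+S+["red_button","water_jar_mid"]:
        for r in mark_of(p,t)[:2]: print(t,np.round(r["centre"],1),round(r["confidence"],2),np.round(at_z(p,r["centre"],.008 if t in B else .031),4),depth_pt(p,r["centre"]))
E
```

```text
pics
{'time_s': 0.0, 'joints': array([-5.47402231e+01,  2.20926458e+01,  3.78898171e-01, -2.90460551e-02,
       -6.84103337e+01, -1.48162116e+01]), 'joint_velocities': array([-0.00246801,  0.00175473,  0.03636734,  0.05579197,  0.09655053,
        0.00028446]), 'effort': array([-5.20118429e-04, -3.90668750e+01,  1.87407142e+01,  4.22013536e+00,
        1.10036097e-02, -1.80611282e-04]), 'tcp_pos': array([ 0.21812226, -0.58510262,  0.24043353]), 'ee_rot': array([[-8.65252595e-04, -3.49108388e-01,  9.37081952e-01],
       [ 2.04041352e-03,  9.37079736e-01,  3.49109446e-01],
       [-9.99997544e-01,  2.21410254e-03, -9.84851994e-05]]), 'wrist_force': array([ 0.41253337, -0.22492603, -0.00660311]), 'moment': array([ 0.01408335, -0.01574364, -0.01280891]), 'gripper_width': 0.9974679348372253}
side [0.41450547 0.82678768 0.83315574] [[-0.96128162  0.17610291 -0.21195614]
 [-0.27532656 -0.6459544   0.71199593]
 [-0.01152945  0.74278575  0.6694299 ]] [[385.45391797   0.         318.24082909]
 [  0.         385.45391797 193.51922185]
 [  0.           0.           1.        ]] dict_keys(['ima
[... 2156 characters left out ...]
.2431 0.031 ] [0.50784746 0.2485247  0.00803369]
saddle_1_seat [428.8 264.9] 0.42 [ 0.4973 -0.2463  0.031 ] [ 0.49904624 -0.2535109   0.00381719]
saddle_2_seat [243.6 261.2] 0.75 [0.522  0.1782 0.031 ] [0.52418777 0.18225929 0.00702086]
saddle_2_seat [428.4 262. ] 0.16 [ 0.5039 -0.2461  0.031 ] [ 0.50594268 -0.25356955  0.00254589]
saddle_3_seat [275.4 253.5] 0.73 [0.5368 0.1051 0.031 ] [0.53932237 0.10729713 0.00746695]
red_button [289.  253.3] 0.38 [0.5361 0.0737 0.031 ] [0.53808749 0.07493191 0.01198877]
water_jar_mid [289.3 251.3] 0.67 [0.5407 0.0729 0.031 ] [0.54280718 0.0741555  0.01147906]
water_jar_mid [325.6 151.4] 0.56 [ 0.7808 -0.021   0.031 ] [ 0.77929649 -0.02088893  0.03521386]
```

View pics/top0.png

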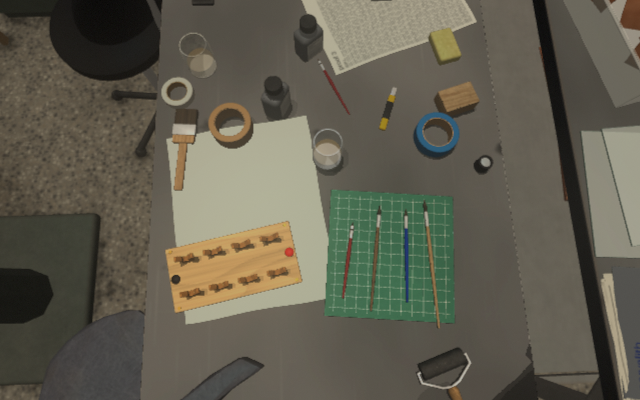

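View pics/side0.png

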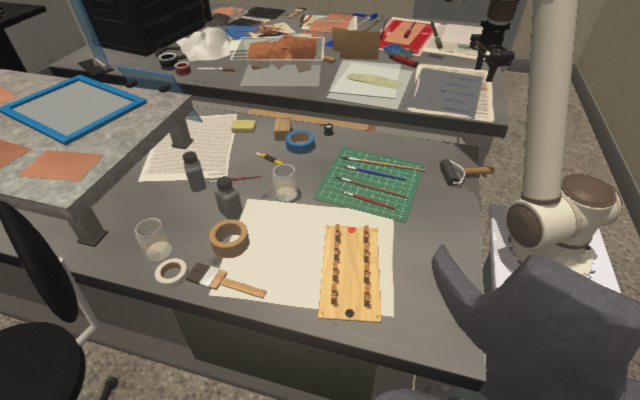

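The top view shows the red button at (289,252) on the rack's right end and the black one at (175,279). The mat has red, brown, blue and natural brushes at columns 348, 376, 407 and 431. A decoy red brush lies off the mat at (334,88).

```bash
python3 - <<'E'
from h import *
a=capture("top");b=capture("side")
cv2.imwrite("pics/t_mat.png",cv2.resize(a["image"][180:335,320:465],None,fx=3.8,fy=3.8,interpolation=cv2.INTER_CUBIC))
cv2.imwrite("pics/t_rack.png",cv2.resize(a["image"][215:315,160:310],None,fx=5,fy=5,interpolation=cv2.INTER_CUBIC))
cv2.imwrite("pics/s_rack.png",cv2.resize(b["image"][215:325,300:400],None,fx=5,fy=5,interpolation=cv2.INTER_CUBIC))
cv2.imwrite("pics/s_mat.png",cv2.resize(b["image"][140:225,310:430],None,fx=6,fy=6,interpolation=cv2.INTER_CUBIC))
E
```

```text
(no output)
```

View pics/t_mat.png

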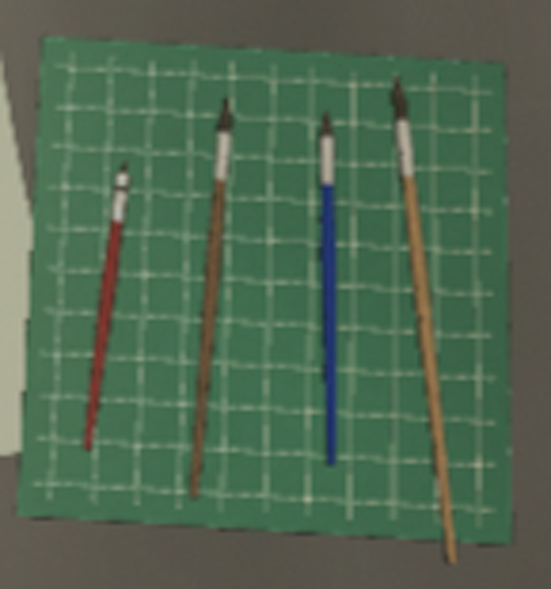

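View pics/t_rack.png

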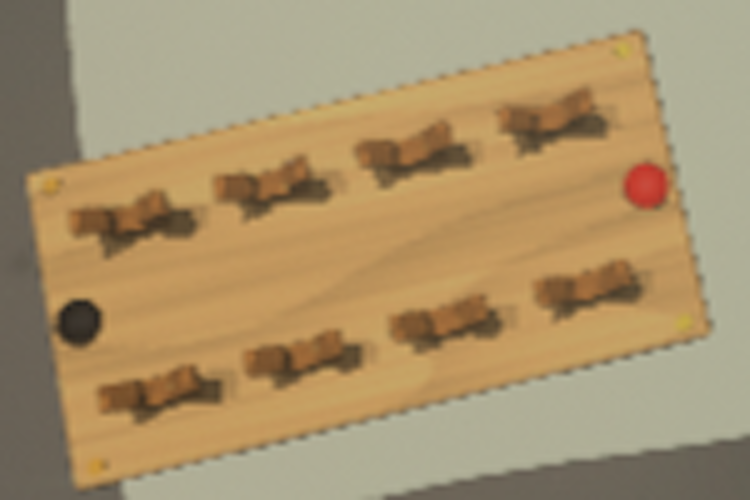

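View pics/s_rack.png

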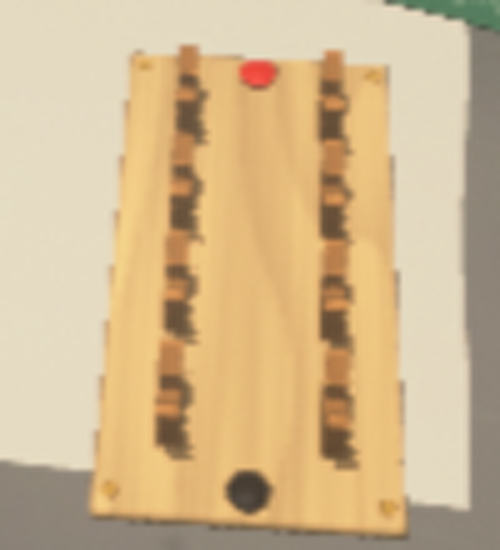

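View pics/s_mat.png

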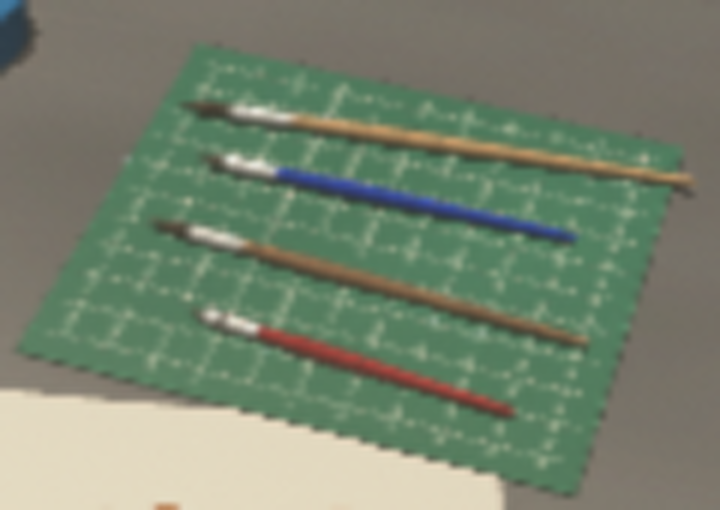

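```bash
cat >> h.py <<'E'
def tri(obs):
    A=np.zeros((3,3));b=np.zeros(3)
    for p,uv in obs:
        d=ray(p,uv);d/=np.linalg.norm(d);M=np.eye(3)-np.outer(d,d);A+=M;b+=M@np.array(p["eye"])
    return np.linalg.solve(A,b)
E
python3 - <<'E'
from h import *
a=capture("top");b=capture("side")
def un(x,f,o): return [o[0]+(x[0]+.5)/f-.5,o[1]+(x[1]+.5)/f-.5]
T=dict(red=((123,165),(88,449)),brown=((226,98),(194,497)),blue=((326,113),(331,464)),nat=((397,78),(452,562)))
Sd=dict(nat=((186,106),(691,184)),blue=((207,158),(576,240)),brown=((157,224),(586,344)),red=((200,316),(513,412)))
for k in T:
    tu=[un(x,3.8,(320,180)) for x in T[k]];su=[un(x,6,(310,140)) for x in Sd[k]]
    P=[tri([(a,t),(b,s)]) for t,s in zip(tu,su)]
    Q=[at_z(a,t,.008) for t in tu];W=[at_z(b,t,.008) for t in su]
    for n,X in (("tri",P),("top",Q),("side",W)):
        d=X[0]-X[1];print(k,n,"mid",np.round((X[0]+X[1])/2,4),"len",round(np.linalg.norm(d),4),"ang",round(np.degrees(np.arctan2(d[1],d[0])),2))
tc=[(646,186),(80,322),(30,175),(640,32),(710,330),(80,487)]
sc=[(258,73),(249,490),(92,515),(132,55),(388,68),(406,535)]
sc=[(258,73),(249,490),(92,515),(132,55),(388,68),(406,535)]
for n,t,s,z in zip(["red","black","c","c","c","c"],tc,sc,[.0135]*2+[.008]*4):
    t=un(t,5,(160,215));s=un(s,5,(300,215))
    print(n,np.round(tri([(a,t),(b,s)]),4),np.round(at_z(a,t,z),4),np.round(at_z(b,s,z),4))
E
```

```text
red tri mid [ 0.5171 -0.062   0.0088] len 0.1749 ang -10.29
red top mid [ 0.5183 -0.062   0.008 ] len 0.1764 ang -10.16
red side mid [ 0.5158 -0.0627  0.008 ] len 0.1731 ang -9.82
brown tri mid [ 0.5222 -0.1273  0.0086] len 0.2459 ang -8.62
brown top mid [ 0.5234 -0.1274  0.008 ] len 0.2478 ang -8.56
brown side mid [ 0.5212 -0.1278  0.008 ] len 0.2444 ang -8.7
blue tri mid [ 0.5232 -0.2007  0.0098] len 0.2149 ang -3.98
blue top mid [ 0.5254 -0.2011  0.008 ] len 0.2174 ang -4.12
blue side mid [ 0.5219 -0.2027  0.008 ] len 0.2143 ang -4.94
nat tri mid [ 0.5054 -0.2584  0.0085] len 0.2956 ang 0.94
nat top mid [ 0.5061 -0.2586  0.008 ] len 0.2976 ang 0.84
nat side mid [ 0.505  -0.2589  0.008 ] len 0.2942 ang 0.54
red [0.5412 0.0753 0.0112] [0.5415 0.0752 0.0135] [0.5403 0.0775 0.0135]
black [0.4881 0.3385 0.0115] [0.4888 0.3379 0.0135] [0.4872 0.3397 0.0135]
c [0.5577 0.3671 0.0044] [0.5584 0.366  0.008 ] [0.5561 0.3691 0.008 ]
c [0.6159 0.0769 0.0068] [0.616  0.0768 0.008 ] [0.6152 0.078  0.008 ]
c [0.4718 0.0473 0.0066] [0.4741 0.0473 0.008 ] [0.4694 0.0486 0.008 ]
c [0.4135 0.3378 0.0048] [0.4149 0.3367 0.008 ] [0.4122 0.3396 0.008 ]
```

```bash
python3 -m creep '[[0.4,48,52,-10,-0.1],[0.4,82,93,-20,-0.2],[0.4,115,130,-30,-0.34],[0.4,150,170,-40,-0.34],[0.4,185,210,-50,-0.34],[0.4,220,250,-60,-0.34],[0.4,255,289,-80,-0.34],[0.4,288,326,-90,-0.34]]'; python3 - <<'E'
from h import *
s=sense();print(s["time_s"],s["tcp_pos"],s["ee_rot"][:,1],s["gripper_width"])
p=capture("wrist");cv2.imwrite("pics/w1.png",p["image"])
for t in B:
    for r in mark_of(p,t)[:2]: print(t,np.round(r["centre"],1),round(r["confidence"],2),at_z(p,r["centre"],.008))
E
```

```text
time_s: 2.1
tcp_pos: [0.4774, -0.2916, 0.1625]
ee_rot: [[0.001, -0.017, 1.0], [-0.0, 1.0, 0.017], [-1.0, -0.0, 0.001]]
wrist_force: [0.7, -1.2, -0.4]
gripper_width: 0.422
2.1 [ 0.47737297 -0.29164328  0.16252216] [-1.69108359e-02  9.99856977e-01 -2.23598087e-04] 0.42193060001899035
brush_natural_mid [350.8 218.1] 0.85 [ 0.50648395 -0.25872938  0.008     ]
brush_red_mid [543.9 235.3] 0.79 [ 0.52118741 -0.06458633  0.008     ]
brush_red_mid [350.7 221.5] 0.17 [ 0.51001371 -0.25867867  0.008     ]
```

View pics/w1.png

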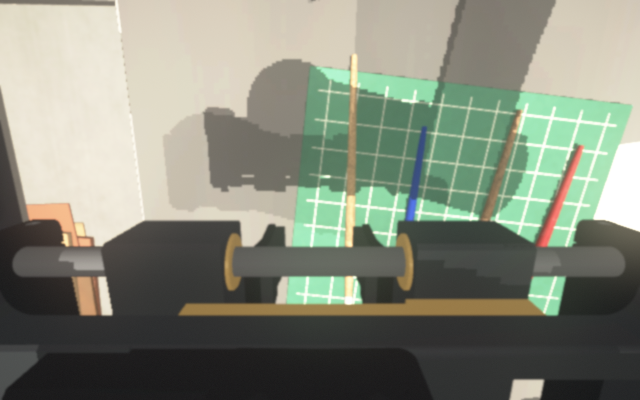

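The wrist view shows the natural brush running vertically at column ~351, with its middle at (351,218). That agrees with the triangulation.

```bash
python3 -m creep '[[0.4,15,17,-20,0],[0.4,28,33,-50,0],[0.4,28,33,-90,0],[0.4,28,33,-115,0],[0.4,28,33,-130,0],[0.4,28,33,-139,0],[0.4,28,33,-139,0],[0.4,28,33,-139,0]]'
```

```text
time_s: 3.15
tcp_pos: [0.5046, -0.2613, 0.0246]
ee_rot: [[0.001, -0.016, 1.0], [-0.001, 1.0, 0.016], [-1.0, -0.001, 0.001]]
wrist_force: [-0.7, -0.7, 0.2]
gripper_width: 0.398
```

```bash
python3 -m creep '[[0.4,1,2.5,-1.5,0],[0.4,1,2.5,-1.5,0],[0,1,2.5,-1.5,0],[0,1,2.5,-1.5,0],[0,1,2.5,-1.5,0],[0,1,2.5,-1.5,0],[0,1,2.5,8,0],[0,1,2.5,30,0]]'
```

```text
time_s: 3.95
tcp_pos: [0.5042, -0.2584, 0.0536]
ee_rot: [[-0.003, -0.016, 1.0], [0.0, 1.0, 0.016], [-1.0, 0.001, -0.003]]
wrist_force: [-0.2, 0.0, 0.3]
gripper_width: 0.112
```

```bash
python3 -m creep '[[0,3,20,35,0.02],[0,8,65,60,0.05],[0,12,112,80,0.08],[0,16,160,90,0.11],[0,20,208,90,0.14],[0,24,256,90,0.16],[0,28,304,90,0.183],[0,30,352,90,0.183]]'; python3 -m creep '[[0,1,40,0,0],[0,1,45,0,0],[0,1,45,0,0],[0,1,45,0,0],[0,1,45,0,0],[0,1,45,0,0],[0,1,45,0,0],[0,1,45,0,0]]'
python3 - <<'E'
from h import *
for n in ["top","side","wrist"]:
    p=capture(n);cv2.imwrite(f"pics/{n}2.png",p["image"])
    for t in B[:1]+S+["red_button"]:
        for r in mark_of(p,t)[:1]: print(n,t,np.round(r["centre"],1),round(r["confidence"],2),at_z(p,r["centre"],.031),at_z(p,r["centre"],.12))
p=capture("top");cv2.imwrite("pics/t2b.png",cv2.resize(p["image"][150:320,160:360],None,fx=3.5,fy=3.5,interpolation=cv2.INTER_CUBIC))
E
```

```text
time_s: 4.75
tcp_pos: [0.5343, 0.0957, 0.1447]
ee_rot: [[-0.002, -0.198, 0.98], [0.0, 0.98, 0.198], [-1.0, 0.001, -0.001]]
wrist_force: [1.0, -0.2, 0.5]
gripper_width: 0.112
time_s: 5.55
tcp_pos: [0.5353, 0.1401, 0.1447]
ee_rot: [[-0.002, -0.197, 0.98], [0.0, 0.98, 0.197], [-1.0, 0.001, -0.002]]
wrist_force: [-1.1, 1.3, 0.0]
gripper_width: 0.11
top red_button [325.8 148.6] 0.47 [ 0.78800248 -0.02182481  0.031     ] [ 0.75572774 -0.01873143  0.12      ]
side saddle_0_seat [351.9 298. ] 0.62 [0.48837378 0.31063813 0.031     ] [0.48017802 0.36790545 0.12      ]
side saddle_1_seat [350.2 271.3] 0.74 [0.50908682 0.23566152 0.031     ] [0.49859292 0.30124757 0.12      ]
side saddle_2_seat [352.9 253.1] 0.55 [0.51491681 0.17619599 0.031     ] [0.50377607 0.24837981 0.12      ]
side saddle_3_seat [350.9 234.7] 0.61 [0.53400362 0.11391501 0.031     ] [0.52074518 0.19300896 0.12      ]
side red_button [350.  297.9] 0.49 [0.49279823 0.31158523 0.031     ] [0.48411156 0.36874747 0.12      ]
wrist brush_natural_mid [320. 249.] 0.76 [0.5785314  0.15144627 0.031     ] [0.54111241 0.14324933 0.12      ]
wrist red_button [242.4 188.5] 0.79 [0.53836503 0.07738281 0.031     ] [0.51487996 0.09487888 0.12      ]
```

View pics/wrist2.png

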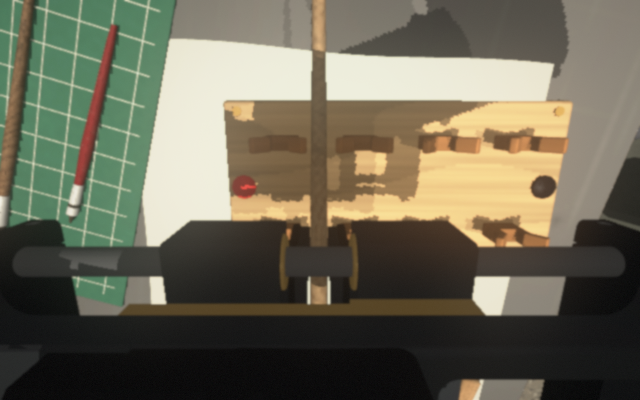

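View pics/t2b.png

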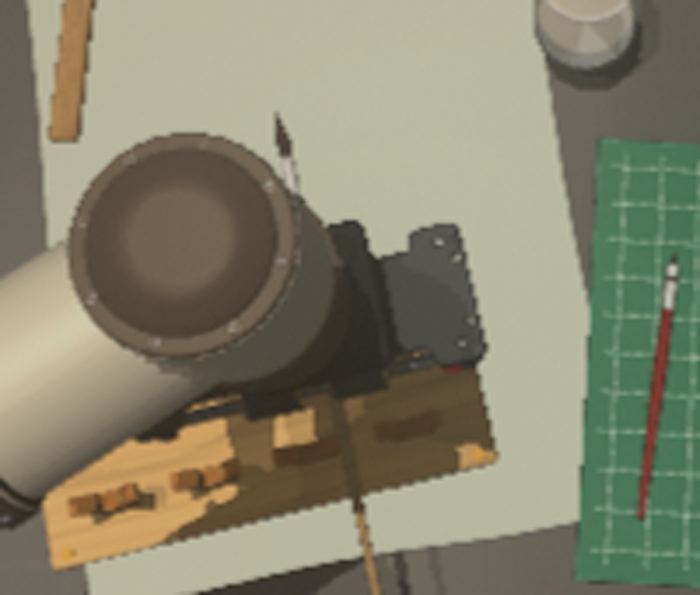

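View pics/side2.png

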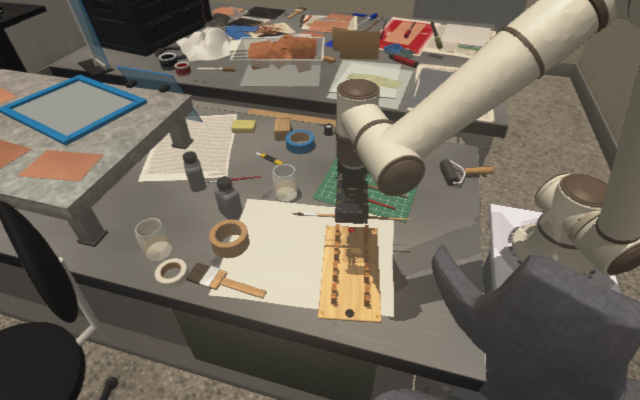

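```bash
python3 - <<'E'
from h import *
a=capture("top");b=capture("side");w=capture("wrist");print(sense()["tcp_pos"])
cv2.imwrite("pics/s2b.png",cv2.resize(b["image"][195:235,280:420],None,fx=5,fy=5,interpolation=cv2.INTER_CUBIC))
cv2.imwrite("pics/w2b.png",cv2.resize(w["image"][90:260,210:590],None,fx=2.1,fy=2.1,interpolation=cv2.INTER_CUBIC))
cv2.imwrite("pics/t2c.png",cv2.resize(a["image"][280:370,220:320],None,fx=5,fy=5,interpolation=cv2.INTER_CUBIC))
E
```

```text
[0.53526258 0.14072109 0.14464847]
```

View pics/s2b.png

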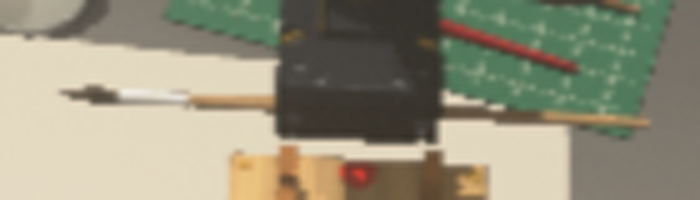

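View pics/w2b.png

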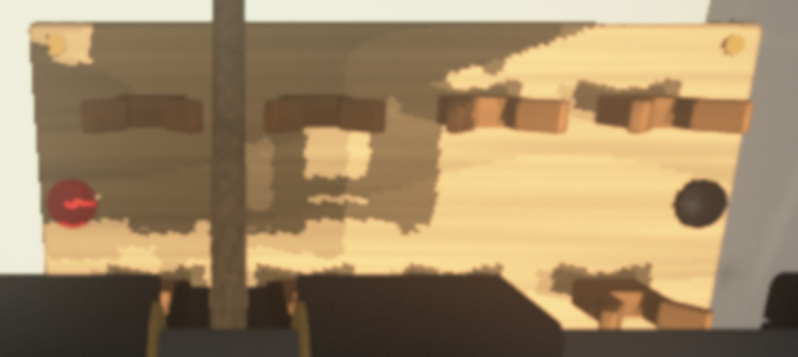

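View pics/t2c.png

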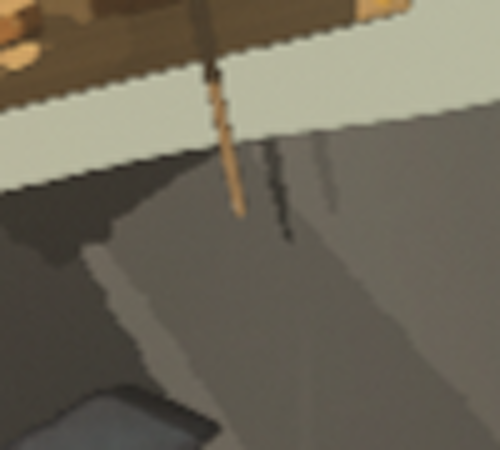

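```bash
python3 - <<'E'
from h import *
a=capture("top");b=capture("side");w=capture("wrist");t=sense()["tcp_pos"]
br=tri([(a,(239,182)),(b,(291.8,213.2))]);ha=tri([(a,(267.7,322.9)),(b,(409.7,219))])
d=br-ha;print(br,ha,"mid",(br+ha)/2,"mid-tcp",(br+ha)/2-t,np.linalg.norm(d),np.degrees(np.arctan2(d[1],d[0])),d[2])
f=lambda x,y:(210+(x+.5)/2.1-.5,90+(y+.5)/2.1-.5)
r=at_z(w,f(72,203),.0135);k=at_z(w,f(700,203),.0135);print(r,k,(r+k)/2,np.degrees(np.arctan2(k[1]-r[1],k[0]-r[0])))
u=(k-r)[:2];u/=np.linalg.norm(u)
for e in [(82,203),(265,385),(440,567),(598,750)]:
    P=at_z(w,f((e[0]+e[1])/2,115),.04);print(P,"along",(P[:2]-r[:2])@u, "perp",(P[:2]-r[:2])@np.array([u[1],-u[0]]))
E
```

```text
[0.68192564 0.17143512 0.13179435] [0.38820369 0.11278964 0.13209705] mid [0.53506466 0.14211238 0.1319457 ] mid-tcp [-0.00017896  0.00139541 -0.01268702] 0.29951956436630894 11.291379708409229 -0.0003026955154059041
[0.54081874 0.07504671 0.0135    ] [0.48812094 0.33521508 0.0135    ] [0.51446984 0.20513089 0.0135    ] 101.45049455002686
[0.49594106 0.10091879 0.04      ] along 0.034266308659702836 perp -0.03884829995655504
[0.4825447  0.16700093 0.04      ] along 0.1016926546425318 perp -0.038859327860954515
[0.46943334 0.23167716 0.04      ] along 0.16768449161956206 perp -0.03887012114448074
[0.45690165 0.29349399 0.04      ] along 0.2307587610406472 perp -0.03888043724574802
```

The brush is held at its middle: mid − TCP is about 0 in x and y, and the length measures 299.5 mm. Rack angle is 11.45°. Now to lower it into the saddle next to red.

```bash
python3 -m creep '[[0,-0.5,-18,-10,0],[0,-1,-31,-35,0],[0,-1,-31,-55,0],[0,-1,-31,-70,0],[0,-1,-31,-80,0],[0,-1,-31,-88,0],[0,-1,-31,-94,0],[0,-1,-31,-97,0]]';python3 - <<'E'
from h import *
p=capture("side");cv2.imwrite("pics/s3.png",cv2.resize(p["image"][190:300,280:420],None,fx=5,fy=5,interpolation=cv2.INTER_CUBIC));print(sense()["tcp_pos"],sense()["wrist_force"])
E
```

```text
time_s: 7.75
tcp_pos: [0.5342, 0.1097, 0.0473]
ee_rot: [[-0.002, -0.198, 0.98], [0.0, 0.98, 0.198], [-1.0, 0.001, -0.002]]
wrist_force: [-0.4, 0.3, -0.0]
gripper_width: 0.111
[0.53412901 0.10967363 0.04714139] [-0.39075742  0.31677364 -0.31130025]
```

View pics/s3.png

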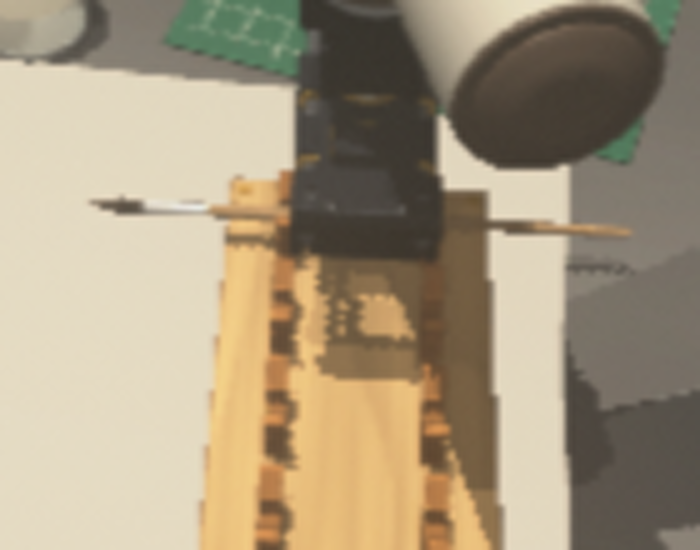

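```bash
python3 -m creep '[[0,0,0,-1.5,0],[0,0,0,-1.5,0],[0.3,0,0,-1.5,0],[0.35,0,0,-1.5,0],[0.35,0,0,-1.5,0],[0.35,0,0,15,0],[0.35,0,0,45,0],[0.35,0,0,90,0]]';
```

```text
time_s: 8.6
tcp_pos: [0.5325, 0.109, 0.136]
ee_rot: [[-0.008, -0.198, 0.98], [-0.002, 0.98, 0.198], [-1.0, -0.001, -0.008]]
wrist_force: [0.8, 0.8, -0.7]
gripper_width: 0.346
```

```bash
python3 -m creep '[[0.4,-2,-35,5,-0.05],[0.4,-4,-80,5,-0.12],[0.4,-6,-125,5,-0.2],[0.4,-8,-170,5,-0.28],[0.4,-10,-210,0,-0.349],[0.4,-10,-237,-15,-0.349],[0.4,-10,-237,-30,-0.349],[0.4,-10,-237,-30,-0.349]]'
python3 - <<'E'
from h import *
s=sense();print(s["tcp_pos"],s["ee_rot"][:,1])
p=capture("wrist");cv2.imwrite("pics/w4.png",p["image"])
for t in B:
    for r in mark_of(p,t)[:2]: print(t,np.round(r["centre"],1),round(r["confidence"],2),at_z(p,r["centre"],.008))
p=capture("top");cv2.imwrite("pics/t4.png",cv2.resize(p["image"][170:340,160:340],None,fx=4,fy=3.5,interpolation=cv2.INTER_CUBIC))
p=capture("side");cv2.imwrite("pics/s4.png",cv2.resize(p["image"][190:330,280:420],None,fx=4.2,fy=4.2,interpolation=cv2.INTER_CUBIC))
E
```

```text
time_s: 9.4
tcp_pos: [0.5208, -0.1289, 0.1042]
ee_rot: [[-0.012, 0.152, 0.988], [0.001, 0.988, -0.152], [-1.0, -0.001, -0.012]]
wrist_force: [-0.7, 0.0, -1.0]
gripper_width: 0.404
[ 0.52077303 -0.12893473  0.10419158] [ 0.15150921  0.98845531 -0.00102808]
brush_brown_mid [318.3 214.2] 0.7 [ 0.52699373 -0.12963663  0.008     ]
brush_blue_mid [229.7 225.1] 0.85 [ 0.52527904 -0.20088625  0.008     ]
brush_blue_mid [318.3 210.8] 0.55 [ 0.52423323 -0.12921441  0.008     ]
brush_red_mid [395.3 189.7] 0.68 [ 0.51643877 -0.06755266  0.008     ]
brush_red_mid [317.  212.2] 0.44 [ 0.52521327 -0.13040298  0.008     ]
```

View pics/w4.png

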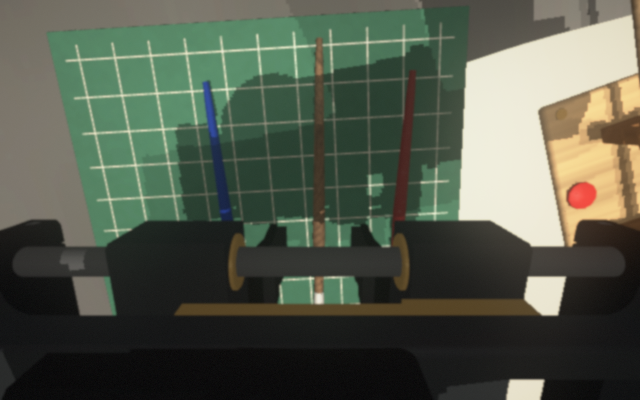

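View pics/t4.png

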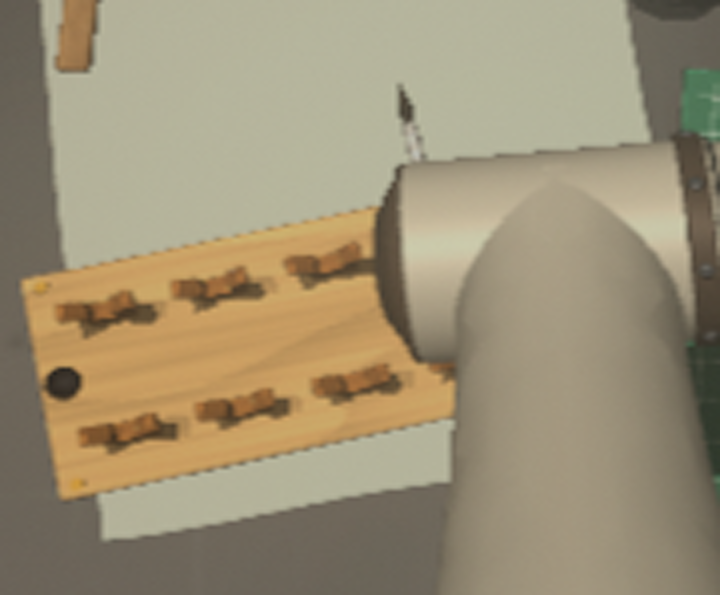

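View pics/s4.png

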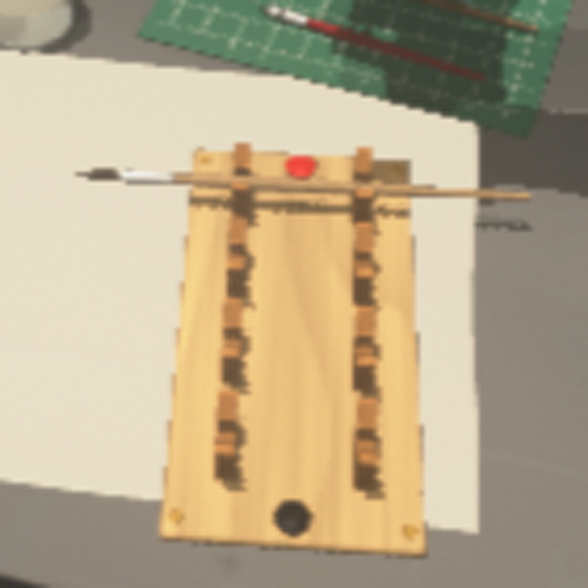

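The natural brush is seated in both notches. The brown brush is centred under the jaws (column ~319, handle tip at row 38).

```bash
python3 - <<'E'
from h import *
p=capture("wrist");s=sense();print(s["tcp_pos"])
g=cv2.cvtColor(p["image"],cv2.COLOR_BGR2GRAY)
cv2.imwrite("pics/w5.png",cv2.resize(p["image"][20:230,180:440],None,fx=2.8,fy=2.8,interpolation=cv2.INTER_CUBIC))
T=at_z(p,(319,38),.008);N=at_z(p,(318.5,210),.008);d=(N-T)/np.linalg.norm(N-T);print(T,N,np.degrees(np.arctan2(d[1],d[0])),T+.125*d)
T=at_z(p,(207.5,82),.008);N=at_z(p,(227,215),.008);d=(N-T)/np.linalg.norm(N-T);print("blue",T,N,np.degrees(np.arctan2(d[1],d[0])),T+.110*d)
T=at_z(p,(413,71),.008);N=at_z(p,(399,218),.008);d=(N-T)/np.linalg.norm(N-T);print("red",T,N,np.degrees(np.arctan2(d[1],d[0])),T+.09*d)
E
```

```text
[ 0.52290361 -0.12751067  0.10666047]
[ 0.40302082 -0.10871444  0.008     ] [ 0.52722121 -0.12758496  0.008     ] -8.639224225300602 [ 0.52660255 -0.12749096  0.008     ]
blue [ 0.41999327 -0.19292644  0.008     ] [ 0.5205375  -0.20062909  0.008     ] -4.380845913327311 [ 0.52967189 -0.20132887  0.008     ]
red [ 0.43449515 -0.04507185  0.008     ] [ 0.54333974 -0.06470372  0.008     ] -10.22428850182982 [ 0.52306599 -0.06104703  0.008     ]
```

View pics/w5.png

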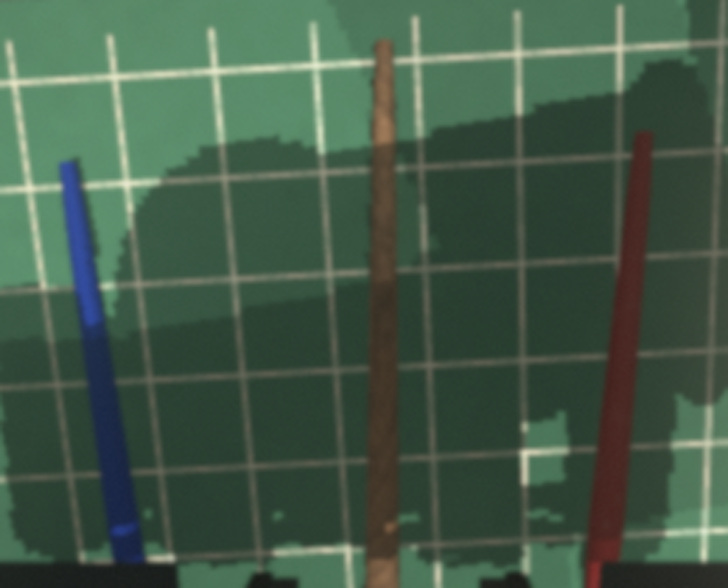

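```bash
python3 -m creep '[[0.4,0,0,-35,0],[0.4,0,0,-60,0],[0.4,0,0,-75,0],[0.4,0,0,-83.5,0],[0.4,0,0,-83.5,0],[0.4,0,0,-83.5,0],[0,0,0,-83.5,0],[0,0,0,-83.5,0]]'; python3 -m creep '[[0,0,0,0,0],[0,0,0,0,0],[0,0,0,15,0],[0,0,15,50,0.05],[0,0,50,80,0.1],[0,0,90,95,0.15],[0,0,135,100,0.2],[0,0,180,100,0.25]]'
```

```text
time_s: 10.6
tcp_pos: [0.5232, -0.1275, 0.0236]
ee_rot: [[-0.006, 0.148, 0.989], [0.001, 0.989, -0.148], [-1.0, -0.0, -0.006]]
wrist_force: [-0.3, -0.2, -0.3]
gripper_width: 0.295
time_s: 11.4
tcp_pos: [0.5236, 0.0542, 0.1251]
ee_rot: [[-0.003, -0.103, 0.995], [0.0, 0.995, 0.103], [-1.0, 0.001, -0.003]]
wrist_force: [1.1, -1.3, -1.0]
gripper_width: 0.106
```

```bash
python3 -m creep '[[0,0,45,0,0.04],[0,-1,85,0,0.097],[0,-2,110,0,0.097],[0,-2.4,120,0,0.097],[0,-2.4,120,0,0.097],[0,-2.4,120,0,0.097],[0,-2.4,120,0,0.097],[0,-2.4,120,0,0.097]]'
python3 - <<'E'
from h import *
p=capture("top");cv2.imwrite("pics/t6.png",cv2.resize(p["image"][170:330,170:340],None,fx=4.5,fy=3.7,interpolation=cv2.INTER_CUBIC))
p=capture("side");cv2.imwrite("pics/s6.png",cv2.resize(p["image"][190:310,270:430],None,fx=5,fy=5,interpolation=cv2.INTER_CUBIC));print(sense()["tcp_pos"],sense()["gripper_width"])
E
```

```text
time_s: 12.2
tcp_pos: [0.5213, 0.173, 0.1252]
ee_rot: [[-0.003, -0.197, 0.98], [-0.0, 0.98, 0.197], [-1.0, 0.001, -0.003]]
wrist_force: [0.7, 0.4, -0.3]
gripper_width: 0.112
[0.52133855 0.17331452 0.12517208] 0.10925637327550645
```

View pics/t6.png

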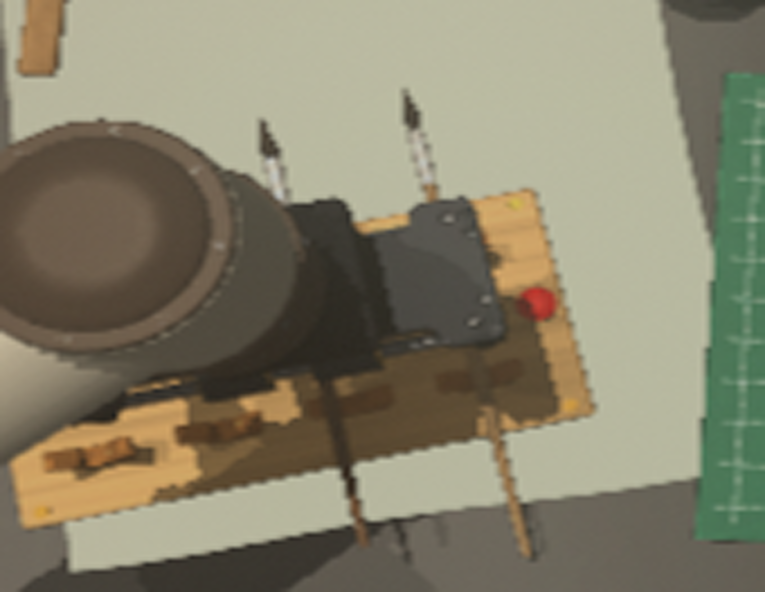

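View pics/s6.png

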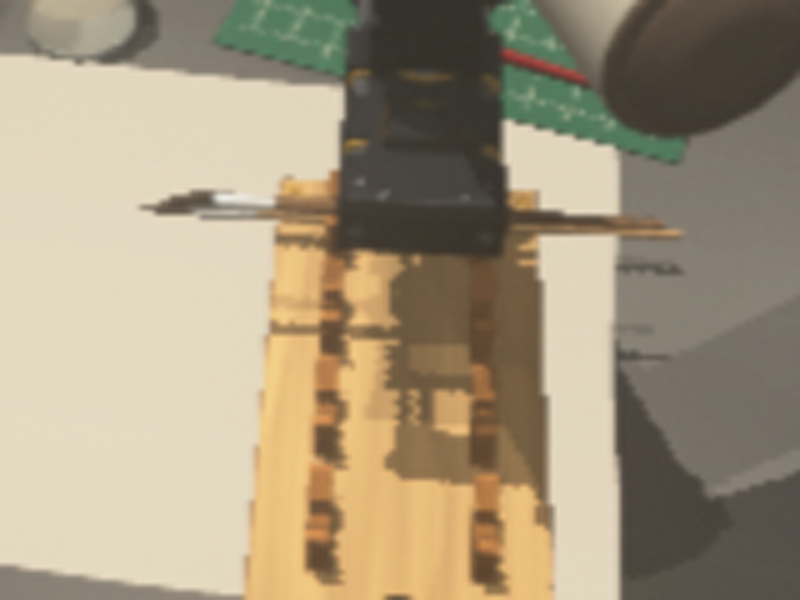

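```bash
cat >> h.py <<'E'
def un(x,fx,fy,o): return (o[0]+(x[0]+.5)/fx-.5,o[1]+(x[1]+.5)/fy-.5)
def seg(p,A,Bp,fx,fy,o,z):
    a=at_z(p,un(A,fx,fy,o),z);b=at_z(p,un(Bp,fx,fy,o),z);d=a-b
    return np.round((a+b)/2,4),round(np.linalg.norm(d),4),round(np.degrees(np.arctan2(d[1],d[0])),2)
ax=np.array([.980,.1985]);ro=np.array([-.1985,.980]);C0=np.array([.5146,.2066])
def rel(m): # rack coords: along brush, along row (from centre, + to black)
    return np.round(1000*np.array([(m[:2]-C0)@ax,(m[:2]-C0)@ro]),1)
E
python3 - <<'E'
from h import *
p=capture("top")
m=seg(p,(262,120),(362,545),4.5,3.7,(170,170),.1107);print("brown",m,m[0][:2]-sense()["tcp_pos"][:2])
m=seg(p,(405,90),(530,558),4.5,3.7,(170,170),.031);print("nat",m,rel(m[0]))
E
```

```text
brown (array([0.5225, 0.1753, 0.1107]), np.float64(0.2477), np.float64(11.21)) [0.00115993 0.00177538]
nat (array([0.5335, 0.1106, 0.031 ]), np.float64(0.2984), np.float64(11.6)) [ -0.5 -97.8]
```

```bash
python3 -m creep '[[0,-0.7,0.7,-25,0],[0,-0.7,0.7,-45,0],[0,-0.7,0.7,-60,0],[0,-0.7,0.7,-70,0],[0,-0.7,0.7,-76,0],[0,-0.7,0.7,-79.5,0],[0,-0.7,0.7,-79.5,0],[0,-0.7,0.7,-79.5,0]]' && python3 -m creep '[[0,0,0,0,0],[0.3,0,0,0,0],[0.35,0,0,0,0],[0.35,0,0,0,0],[0.35,0,0,15,0],[0.35,0,0,45,0],[0.35,0,0,85,0],[0.35,0,-10,90,0]]'
```

```text
time_s: 13.15
tcp_pos: [0.521, 0.1744, 0.0465]
ee_rot: [[-0.002, -0.198, 0.98], [0.001, 0.98, 0.198], [-1.0, 0.001, -0.001]]
wrist_force: [-1.2, -0.1, 3.3]
gripper_width: 0.109
time_s: 13.95
tcp_pos: [0.5241, 0.1664, 0.1415]
ee_rot: [[0.008, -0.2, 0.98], [0.005, 0.98, 0.2], [-1.0, 0.004, 0.009]]
wrist_force: [0.3, 0.3, 0.4]
gripper_width: 0.345
```

```bash
python3 -m creep '[[0.4,0,-45,5,-0.04],[0.4,0,-94,5,-0.1],[0.4,0,-143,5,-0.16],[0.4,1,-192,5,-0.22],[0.4,1,-241,5,-0.274],[0.4,1,-290,0,-0.274],[0.4,1,-335,-15,-0.274],[0.4,1,-367,-30,-0.274]]' && python3 -m creep '[[0.4,0,-1,0,0],[0.4,0,-1,0,0],[0.4,0,-1,0,0],[0.4,0,-1,0,0],[0.4,0,-1,0,0],[0.4,0,-1,0,0],[0.4,0,-1,0,0],[0.4,0,-1,0,0]]'
python3 - <<'E'
from h import *
p=capture("wrist");s=sense();print(s["tcp_pos"])
cv2.imwrite("pics/w7.png",p["image"])
p=capture("side");cv2.imwrite("pics/s7.png",cv2.resize(p["image"][190:330,270:430],None,fx=4.2,fy=4.2,interpolation=cv2.INTER_CUBIC))
E
```

```text
time_s: 14.75
tcp_pos: [0.5246, -0.2033, 0.111]
ee_rot: [[0.01, 0.074, 0.997], [0.003, 0.997, -0.074], [-1.0, 0.004, 0.01]]
wrist_force: [0.3, 1.2, -0.0]
gripper_width: 0.405
time_s: 15.55
tcp_pos: [0.5248, -0.204, 0.1111]
ee_rot: [[0.01, 0.074, 0.997], [0.003, 0.997, -0.074], [-1.0, 0.004, 0.01]]
wrist_force: [-0.1, -0.6, -0.1]
gripper_width: 0.404
[ 0.52470331 -0.20417138  0.11102889]
```

View pics/w7.png

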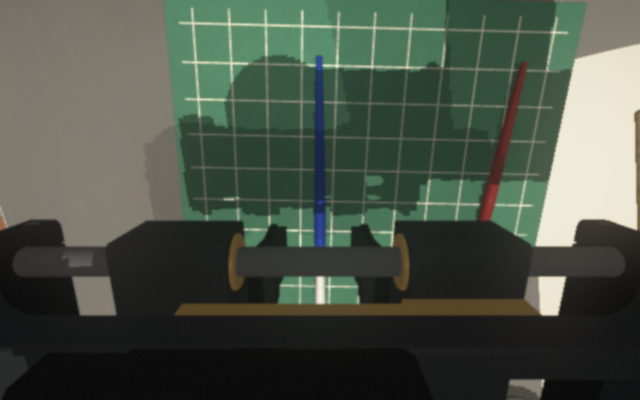

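View pics/s7.png

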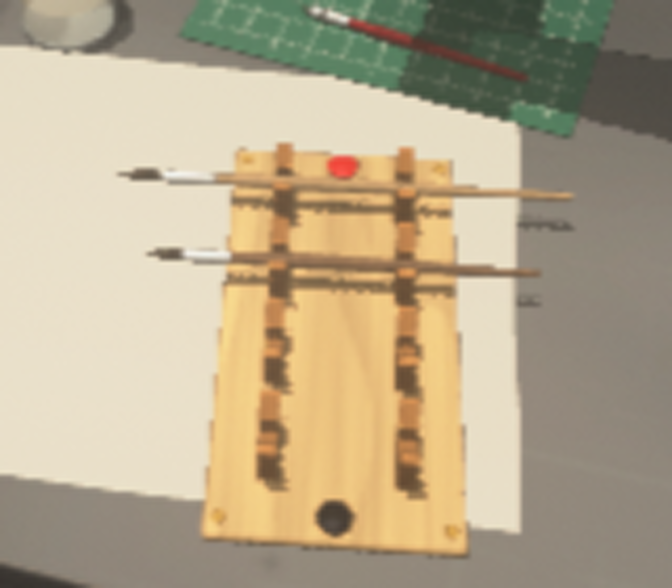

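```bash
python3 - <<'E'
from h import *
p=capture("wrist");print(sense()["tcp_pos"])
T=at_z(p,(319,56),.008);N=at_z(p,(319.7,215),.008);d=(N-T)/np.linalg.norm(N-T);print("blue",np.degrees(np.arctan2(d[1],d[0])),T+.110*d)
T=at_z(p,(524,62),.008);N=at_z(p,(487,215),.008);d=(N-T)/np.linalg.norm(N-T);print("red",np.degrees(np.arctan2(d[1],d[0])),T+.09*d)
E
```

```text
[ 0.52468698 -0.20426026  0.11096807]
blue -3.928526152235327 [ 0.52630161 -0.202532    0.008     ]
red -9.68875186344016 [ 0.52012407 -0.06252872  0.008     ]
```

```bash
python3 -m creep '[[0.4,1,2,-35,0],[0.4,1,2,-60,0],[0.4,1,2,-75,0],[0.4,1,2,-87.5,0],[0.4,1,2,-87.5,0],[0.4,1,2,-87.5,0],[0,1,2,-87.5,0],[0,1,2,-87.5,0]]'; python3 -m creep '[[0,0,0,0,0],[0,0,0,0,0],[0,0,0,15,0],[0,0,15,50,0.05],[0,0,55,80,0.1],[0,0,103,100,0.15],[0,0,150,110,0.2],[0,0,198,110,0.25]]'
```

```text
time_s: 16.5
tcp_pos: [0.5258, -0.2023, 0.0236]
ee_rot: [[0.01, 0.074, 0.997], [0.003, 0.997, -0.074], [-1.0, 0.004, 0.01]]
wrist_force: [-0.5, -1.2, -0.2]
gripper_width: 0.293
time_s: 17.3
tcp_pos: [0.5267, -0.0024, 0.136]
ee_rot: [[0.014, -0.177, 0.984], [0.006, 0.984, 0.176], [-1.0, 0.004, 0.015]]
wrist_force: [1.2, -0.3, -0.1]
gripper_width: 0.11
```

```bash
python3 -m creep '[[0,-3,45,0,0.01],[0,-7,92,0,0.022],[0,-11,140,0,0.022],[0,-15,187,0,0.022],[0,-18,225,0,0.022],[0,-18.5,241,0,0.022],[0,-18.5,241,0,0.022],[0,-18.5,241,0,0.022]]'
python3 - <<'E'
from h import *
p=capture("top");cv2.imwrite("pics/t8.png",cv2.resize(p["image"][170:330,150:320],None,fx=4.5,fy=3.7,interpolation=cv2.INTER_CUBIC));print(sense()["tcp_pos"],sense()["gripper_width"])
p=capture("side");cv2.imwrite("pics/s8.png",cv2.resize(p["image"][190:310,270:430],None,fx=5,fy=5,interpolation=cv2.INTER_CUBIC))
E
```

```text
time_s: 18.1
tcp_pos: [0.5079, 0.2379, 0.1357]
ee_rot: [[0.013, -0.198, 0.98], [0.006, 0.98, 0.198], [-1.0, 0.003, 0.014]]
wrist_force: [0.6, 0.2, 0.2]
gripper_width: 0.112
[0.50795511 0.23733364 0.13572453] 0.10869520275924165
```

View pics/t8.png

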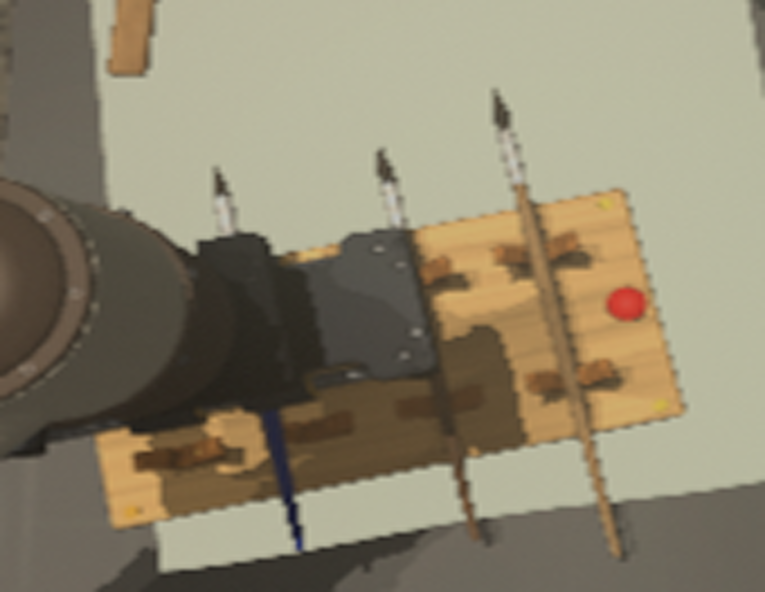

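View pics/s8.png

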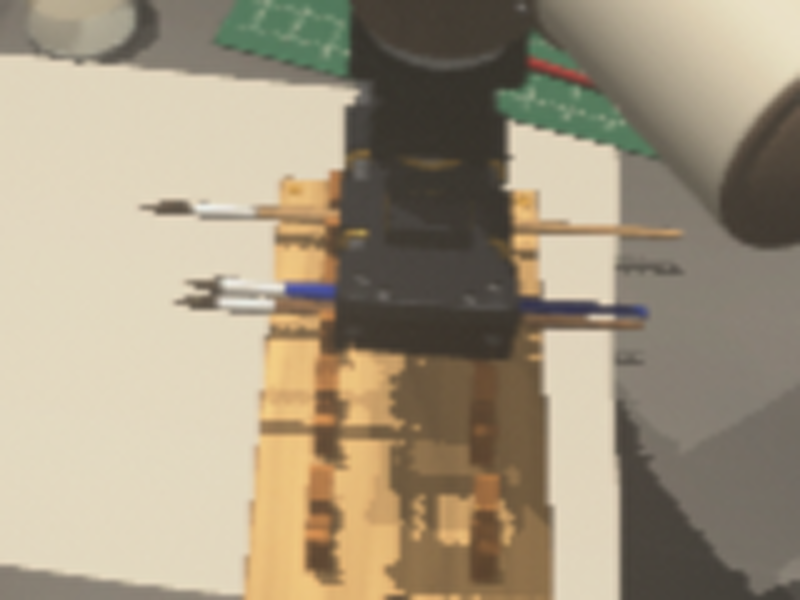

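```bash
python3 - <<'E'
from h import *
p=capture("top");o=(150,170)
m=seg(p,(217,169),(299,550),4.5,3.7,o,.1207);t=sense()["tcp_pos"];print("blue",m,rel(m[0]),t,m[0][:2]-t[:2])
m=seg(p,(495,90),(620,558),4.5,3.7,o,.031);print("nat",m,rel(m[0]))
m=seg(p,(379,149),(478,543),4.5,3.7,o,.031);print("brown",m,rel(m[0]))
E
```

```text
blue (array([0.5082, 0.2396, 0.1207]), np.float64(0.2178), np.float64(11.3)) [ 0.3 33.6] [0.50823493 0.23706609 0.1359368 ] [-3.49253635e-05  2.53391297e-03]
nat (array([0.5335, 0.1106, 0.031 ]), np.float64(0.2984), np.float64(11.6)) [ -0.5 -97.8]
brown (array([0.521 , 0.1761, 0.031 ]), np.float64(0.2496), np.float64(11.78)) [  0.2 -31.2]
```

```bash
python3 -m creep '[[0,0,1.5,-25,0],[0,0,1.5,-50,0],[0,0,1.5,-68,0],[0,0,1.5,-80,0],[0,0,1.5,-87,0],[0,0,1.5,-90,0],[0,0,1.5,-90,0],[0,0,1.5,-90,0]]' && python3 -m creep '[[0,0,0,0,0],[0.3,0,0,0,0],[0.35,0,0,0,0],[0.35,0,0,0,0],[0.35,0,0,15,0],[0.35,0,0,45,0],[0.35,0,0,85,0],[0.35,0,-10,90,0]]'
```

```text
time_s: 19.05
tcp_pos: [0.5088, 0.2389, 0.0467]
ee_rot: [[0.015, -0.196, 0.98], [0.008, 0.981, 0.196], [-1.0, 0.004, 0.016]]
wrist_force: [-0.8, -0.2, -0.1]
gripper_width: 0.11
time_s: 19.85
tcp_pos: [0.5117, 0.2313, 0.1419]
ee_rot: [[0.024, -0.199, 0.98], [0.013, 0.98, 0.199], [-1.0, 0.008, 0.026]]
wrist_force: [0.5, 1.3, 0.2]
gripper_width: 0.351
```

```bash
python3 -c "
from h import *
s=sense();print(s['tcp_pos'],s['ee_rot'],s['time_s'])"
```

```text
[0.5116776  0.23131407 0.14185727] [[ 0.02423549 -0.19878052  0.97974433]
 [ 0.01333138  0.9800093   0.19850451]
 [-0.99961738  0.00825049  0.02640102]] 19.85
```

```bash
python3 -m creep '[[0.4,0,-40,5,-0.04],[0.4,1,-88,5,-0.1],[0.4,2,-136,5,-0.18],[0.4,4,-184,5,-0.26],[0.4,6,-232,0,-0.33],[0.4,7,-275,-15,-0.375],[0.4,7,-293.5,-30,-0.375],[0.4,7,-293.5,-30,-0.375]]' && python3 -m creep '[[0.4,0,0,0,0],[0.4,0,0,0,0],[0.4,0,0,0,0],[0.4,0,0,0,0],[0.4,0,0,0,0],[0.4,0,0,0,0],[0.4,0,0,0,0],[0.4,0,0,0,0]]'
python3 - <<'E'
from h import *
p=capture("wrist");s=sense();print(s["tcp_pos"])
cv2.imwrite("pics/w9.png",p["image"])
p=capture("side");cv2.imwrite("pics/s9.png",cv2.resize(p["image"][190:330,270:430],None,fx=4.2,fy=4.2,interpolation=cv2.INTER_CUBIC))
E
```

```text
time_s: 20.65
tcp_pos: [0.5165, -0.0648, 0.1095]
ee_rot: [[0.022, 0.179, 0.984], [0.003, 0.984, -0.179], [-1.0, 0.007, 0.021]]
wrist_force: [-1.1, -0.5, 0.1]
gripper_width: 0.402
time_s: 21.45
tcp_pos: [0.5165, -0.0647, 0.1096]
ee_rot: [[0.022, 0.179, 0.984], [0.003, 0.984, -0.179], [-1.0, 0.007, 0.021]]
wrist_force: [0.9, 0.9, 0.3]
gripper_width: 0.4
[ 0.51648653 -0.06471921  0.10955059]
```

View pics/w9.png

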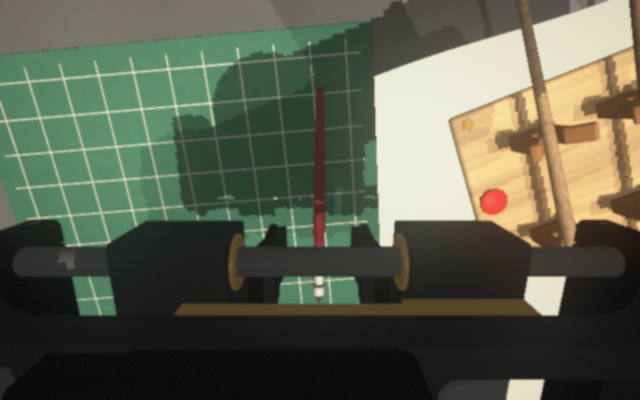

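View pics/s9.png

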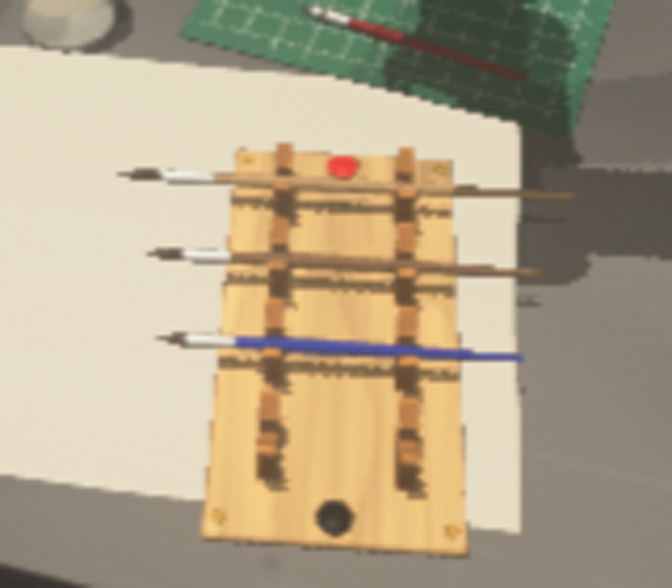

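Three brushes are seated. The red one is aligned under the jaws, tip at (319,87).

```bash
python3 - <<'E'
from h import *
p=capture("wrist")
T=at_z(p,(319.5,86),.008);N=at_z(p,(319,215),.008);d=(N-T)/np.linalg.norm(N-T);print("red",np.degrees(np.arctan2(d[1],d[0])),T+.09*d)
E
python3 -m creep '[[0.4,2,2,-35,0],[0.4,2,2,-60,0],[0.4,2,2,-75,0],[0.4,2,2,-82,0],[0.4,2,2,-85.5,0],[0.4,2,2,-85.5,0],[0.4,2,2,-85.5,0],[0.4,2,2,-85.5,0]]'
```

```text
red -10.458168354066315 [ 0.51994257 -0.06371211  0.008     ]
time_s: 22.4
tcp_pos: [0.5191, -0.0627, 0.0249]
ee_rot: [[0.024, 0.179, 0.984], [0.003, 0.984, -0.179], [-1.0, 0.008, 0.023]]
wrist_force: [-0.6, 0.1, 0.2]
gripper_width: 0.399
```

```bash
python3 -m creep '[[0.4,0,0,-1,0],[0,0,0,-1,0],[0,0,0,-1,0],[0,0,0,-1,0],[0,0,0,-1,0],[0,0,0,15,0],[0,0,0,50,0],[0,0,0,60,0]]' && python3 -m creep '[[0,-1,25,20,0.05],[0,-3,70,40,0.12],[0,-6,118,50,0.18],[0,-9,166,55,0.25],[0,-12,214,55,0.32],[0,-15,262,55,0.38],[0,-19,310,55,0.38],[0,-22,345,55,0.38]]' && python3 -m creep '[[0,-1,18,0,0],[0,-1,18,0,0],[0,-1,18,0,0],[0,-1,18,0,0],[0,-1,18,0,0],[0,-1,18,0,0],[0,-1,18,0,0],[0,-1,18,0,0]]'
python3 - <<'E'
from h import *
p=capture("top");cv2.imwrite("pics/t10.png",cv2.resize(p["image"][170:330,150:320],None,fx=4.5,fy=3.7,interpolation=cv2.INTER_CUBIC));print(sense()["tcp_pos"],sense()["gripper_width"])
p=capture("side");cv2.imwrite("pics/s10.png",cv2.resize(p["image"][190:310,270:430],None,fx=5,fy=5,interpolation=cv2.INTER_CUBIC))
E
```

```text
time_s: 23.2
tcp_pos: [0.521, -0.0625, 0.0878]
ee_rot: [[0.029, 0.178, 0.984], [0.004, 0.984, -0.178], [-1.0, 0.009, 0.028]]
wrist_force: [-0.1, 1.0, 0.4]
gripper_width: 0.114
time_s: 24.0
tcp_pos: [0.4983, 0.2852, 0.1424]
ee_rot: [[0.026, -0.201, 0.979], [0.014, 0.979, 0.201], [-1.0, 0.009, 0.028]]
wrist_force: [-0.3, -0.3, 0.1]
gripper_width: 0.112
time_s: 24.8
tcp_pos: [0.4974, 0.3028, 0.1425]
ee_rot: [[0.026, -0.201, 0.979], [0.015, 0.98, 0.201], [-1.0, 0.009, 0.028]]
wrist_force: [-0.2, -0.0, -0.6]
gripper_width: 0.109
[0.49741688 0.3029489  0.1425264 ] 0.10749961171767723
```

View pics/t10.png

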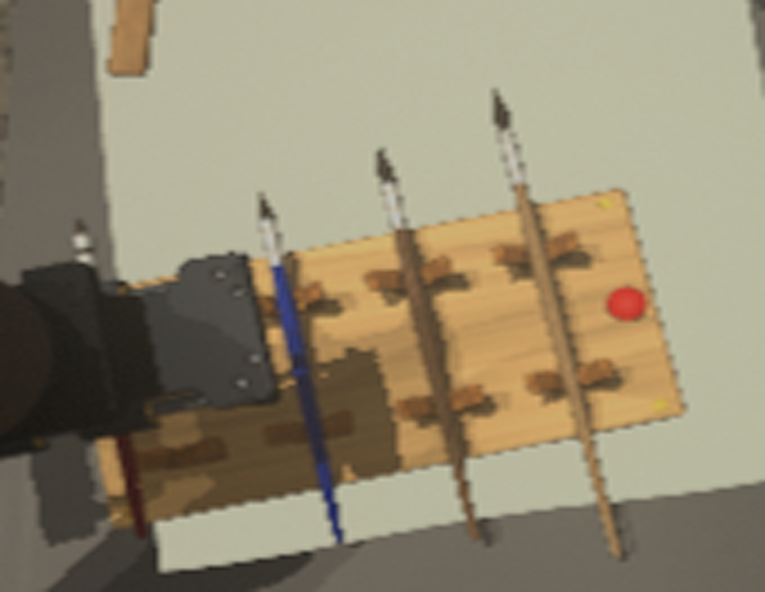

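View pics/s10.png

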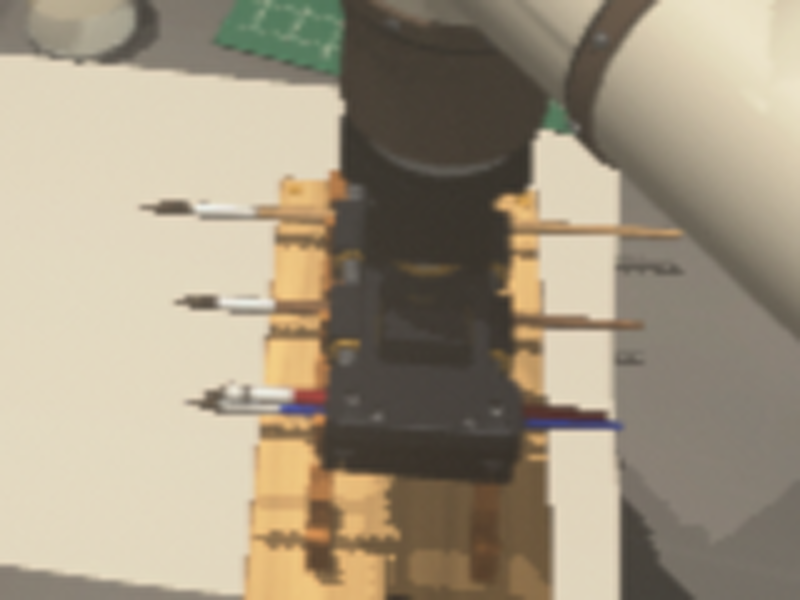

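```bash
python3 - <<'E'
from h import *
a=capture("top");o=(150,170);b=capture("side")
t=sense()["tcp_pos"]
m=seg(a,(80,222),(140,536),4.5,3.7,o,.127);print("red",m,rel(m[0]),t,m[0][:2]-t[:2])
P=[tri([(a,un(x,4.5,3.7,o)),(b,un(y,5,5,(270,190)))]) for x,y in (((80,222),(217,391)),((140,536),(608,415)))];print(P,(P[0]+P[1])/2-t,rel((P[0]+P[1])/2))
m=seg(a,(263,194),(340,543),4.5,3.7,o,.031);print("blue",m,rel(m[0]))
E
```

```text
red (array([0.4985, 0.305 , 0.127 ]), np.float64(0.177), np.float64(11.21)) [ 3.8 99.6] [0.49733414 0.30315512 0.14244116] [0.00116586 0.00184488]
[array([0.58247962, 0.32098399, 0.12950869]), array([0.41051631, 0.28711842, 0.12902122])] [-0.00083618  0.00089608 -0.0131762 ] [ 1.6 99.1]
blue (array([0.5089, 0.2402, 0.031 ]), np.float64(0.219), np.float64(11.27)) [ 1.1 34.1]
```

```bash
python3 -m creep '[[0,-3,0,-25,0],[0,-3,0,-50,0],[0,-3,0,-70,0],[0,-3,0,-84,0],[0,-3,0,-92,0],[0,-3,0,-96,0],[0,-3,0,-96.5,0],[0,-3,0,-96.5,0]]' && python3 -m creep '[[0,0,0,0,0],[0.3,0,0,0,0],[0.35,0,0,0,0],[0.35,0,0,0,0],[0.35,0,0,15,0],[0.35,0,0,45,0],[0.35,0,0,85,0],[0.35,0,0,90,0]]' && python3 -m creep '[[0.4,0,-40,10,0],[0.4,0,-85,15,0],[0.4,0,-130,20,0],[0.4,0,-175,20,0],[0.4,0,-220,20,0],[0.4,0,-270,20,0],[0.4,0,-310,20,0],[0.4,0,-350,20,0]]' && python3 -m creep '[[0.4,0,-40,10,0],[0.4,0,-85,15,0],[0.4,0,-130,20,0],[0.4,0,-175,20,0],[0.4,0,-220,20,0],[0.4,0,-220,20,0],[0.4,0,-220,20,0],[0.4,0,-220,20,0]]'
python3 - <<'E'
from h import *
p=capture("top");cv2.imwrite("pics/t11.png",cv2.resize(p["image"][170:330,150:320],None,fx=4.5,fy=3.7,interpolation=cv2.INTER_CUBIC));cv2.imwrite("pics/t11f.png",p["image"])
p=capture("side");cv2.imwrite("pics/s11.png",cv2.resize(p["image"][190:330,270:430],None,fx=4.2,fy=4.2,interpolation=cv2.INTER_CUBIC))
E
```

```text
time_s: 25.8
tcp_pos: [0.4946, 0.3034, 0.0467]
ee_rot: [[0.027, -0.202, 0.979], [0.015, 0.979, 0.201], [-1.0, 0.009, 0.029]]
wrist_force: [-0.8, -0.8, 1.0]
gripper_width: 0.107
time_s: 26.6
tcp_pos: [0.497, 0.3055, 0.142]
ee_rot: [[0.035, -0.203, 0.979], [0.022, 0.979, 0.202], [-0.999, 0.014, 0.038]]
wrist_force: [-0.2, 0.5, 0.6]
gripper_width: 0.351
time_s: 27.4
tcp_pos: [0.4966, -0.0463, 0.1618]
ee_rot: [[0.035, -0.203, 0.979], [0.022, 0.979, 0.202], [-0.999, 0.014, 0.038]]
wrist_force: [0.6, -0.1, 0.1]
gripper_width: 0.396
time_s: 28.2
tcp_pos: [0.4963, -0.2656, 0.1815]
ee_rot: [[0.034, -0.203, 0.979], [0.022, 0.979, 0.203], [-0.999, 0.015, 0.038]]
wrist_force: [0.1, -0.0, -0.2]
gripper_width: 0.399
```

View pics/t11.png

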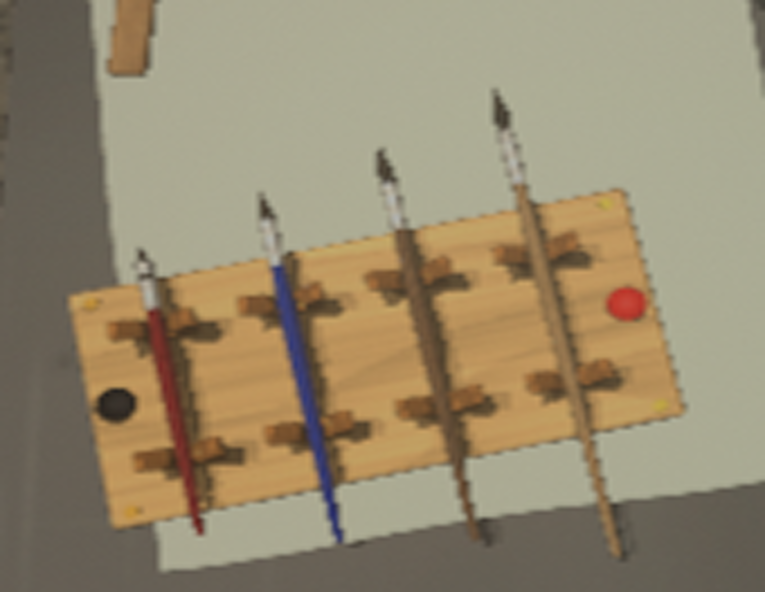

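View pics/s11.png

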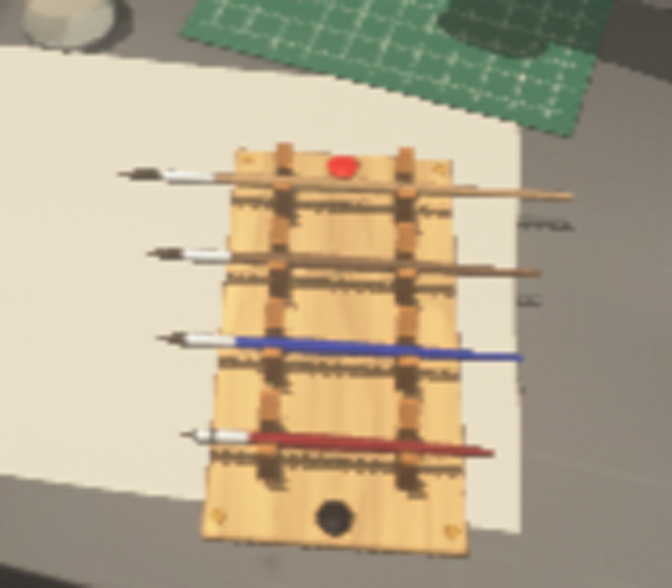

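View pics/t11f.png

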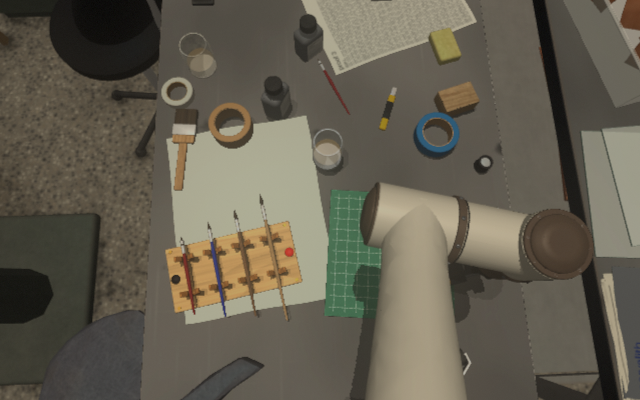

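```bash
python3 - <<'E'
from h import *
a=capture("top");b=capture("side")
T=dict(nat=((495,90),(620,558)),brown=((379,149),(478,543)),blue=((263,194),(340,543)),red=((140,249),(199,534)))
Q=dict(nat=((118,174),(573,196)),brown=((147,253),(540,272)),blue=((157,338),(522,357)),red=((181,434),(493,454)))
for k in T:
    P=[tri([(a,un(x,4.5,3.7,(150,170))),(b,un(y,4.2,4.2,(270,190)))]) for x,y in zip(T[k],Q[k])]
    m=(P[0]+P[1])/2; print(k,rel(m),"z",round(m[2],4),"len",round(np.linalg.norm(P[0]-P[1]),4),"dz",round(P[0][2]-P[1][2],4))
E
```

```text
nat [ -0.6 -97.9] z 0.0319 len 0.2993 dz -0.0008
brown [ -0.4 -31.4] z 0.0329 len 0.2482 dz -0.0001
blue [ 0.8 33.8] z 0.0324 len 0.219 dz -0.0023
red [  1.2 101. ] z 0.0326 len 0.1775 dz 0.0008
```

All four brushes sit level at about 31–33 mm, within about 1 mm of midway. The jar hasn't moved, so I'm handing in.

```bash
python3 -c "
from station import *
print(finish_job(), sense()['time_s'])"
```

```text
the job is handed in; nothing more can be done
the job is handed in; nothing more can be done
```

All four brushes are on the rack in order of length. From the red button to the black one they run natural, brown, blue, red. I handed the job in at about 28 s of the 98 s allowed.

**Last check, from the top and side cameras:**

| Brush | Offset from midway between uprights | Height of middle |
|---|---|---|
| Natural | −0.6 mm | 31.9 mm |
| Brown | −0.4 mm | 32.9 mm |
| Blue | +0.8 mm | 32.4 mm |
| Red | +1.2 mm | 32.6 mm |

- **Seating:** the heights match the nominal 31 mm seat within the cameras' 2 mm calibration. Each brush is level to within about 2 mm, end to end, and rests in both notches.
- **Surroundings:** the water jar is where it was, and the arm is clear of the rack. The wrist-force readings at the end of each move stayed under about 4 N.

**Things that disagreed:**
- **Network marks:** the middles the networks reported were sometimes off by 5–10 mm. I relied on triangulated brush tips, buttons and board corners instead.
- **Tool tilt:** the tool drifted to about 2.5° by the end. It did not visibly affect the placing.

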